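# Point out the sherd for the record, then shut its case

## Robot

A 6-joint arm with a two-finger parallel gripper is mounted at the origin on the work surface; the furniture and walls round the work are solid. World frame = base frame: x ahead of the robot, y to its left, z up, the work surface at z = 0. Lengths are in m, angles in rad, forces in N, time in s.
With the tool pointing down it reaches from about 0.275 to 0.825 m from the base axis. Payload 4.9 kg.
Tool frame: the origin (TCP) lies on the centre line of the jaws, within the pads' length; the fingertips stand 22 mm ahead of it and the grasp point (between the pads) lies 3 mm ahead of it; z points along the fingers, y is the line along which they close (so a half turn about z gives the same grasp; the last joint's range is limited). The gripper opens to 85 mm and grips with 20 to 120 N. Pads are 22 mm wide; open, the fingers measure 114 mm over their backs; the gripper's body (76 mm by 85 mm) begins 54 mm behind the grasp point. The pads swing forward as they close: fully open they stand 13 mm farther back than shut.
Start: joints at [-1.425, 0.326, -0.193, 1.052, 0, 1.437], TCP at [0.152, -0.529, 0.253] pointing down, gripper open.
Joint ranges: [-2.65, 2.65], [-0.97, 1.79], [-1.3, 1.35], [-1.93, 2.1], [-1.47, 1.37], [-3.14, 3.14]. Speed limits (rad/s): [2.57, 2.57, 3.14, 3.14, 3.14, 3.14].

## Interface

Orientations are given as a 3x3 rotation matrix whose columns are the frame's x, y, z axes.
In Python, from plant import status, eyes, ticket gives the robot as it stands.
- The arm moves only by the tool servo_tool, never from a script. Its argument "deltas" is one flat list of numbers, 7 for each row, row after row: the turn, a rotation vector about the world's x, y, z in degrees, then the shift along the world's x, y, z in m, then the finger opening in m, from 0 to 0.0854. A call has 1 to 10 rows; each row is the pose to reach, as a shift and turn from the pose commanded when the call began; what a row does not reach only later rows make up. A row lasts 1/8 s, in which the tool goes at most 62.5 mm and 10.7 degrees, less where a joint would pass 70% of its speed; a pose out of reach is approached as far as the arm can. A call with a gripper value outside its range is refused whole. The fingers move at their own pace and stop on an object; "squeeze" is the grip in N (left out, the last holds). Time passes only in rows, so rows that repeat a pose let the fingers close. It gives the time, the measured TCP pose, the force, the opening and the grip force at its end, in the units of the state.
- status.read_state(): the state, without advancing time (a new reading comes with each control period).
- eyes.read_camera(name): name is "scene" or "top" or "wrist"; returns a dict with "img" (400x640x3 uint8, red, green, blue), "intrinsics" (3x3 intrinsics, pixels), "distortion" ([k1, k2, p1, p2, k3] as OpenCV has them; the pictures are not rectified), "world_to_cam" (4x4, takes a point from world to camera coordinates). Camera axes: x right, y up, looking along -z (the intrinsics and any distortion apply to the point x, -y, -z); pixel columns grow to the right and rows downward; lengths in m; the calibration is good to about 2 mm. A picture is of the moment at which its call begins. There is no depth.
- ticket.hand_in(): hands the job in; it is judged then, once.
The state is a dict: "clock": time; "joint_positions": joint angles; "dq": joint speeds; "tau": joint torques, N m; "tcp_pos": TCP position; "tcp_rot": TCP orientation; "force": force on the tool from outside, world axes, zero at the start; "wrist_torque": the same for the moment, N m; "opening": finger opening in m; "grip_force": force on a finger pad.
Only numpy, scipy, OpenCV 4.12 (cv2) and the standard library are available. Lean on these libraries where they do the work, as an engineer would, in place of code of your own. Each camera call takes 0.05 s, during which the arm holds its last target. There are 200 camera calls.

## Task

Two black finds cases stand open on grey mats: in the middle compartment of one lies a large pottery sherd, in that of the other the eye loupe (the small chips at their sides do not matter). Show the recorder which find is being put away: from straight above, point at the middle of the large sherd in its case with the fingertips, one to three centimetres above it and touching nothing, and stay there for at least two seconds; only then push the lid of that same case fully shut with the fingers, all the way down, and move clear. Do not touch the sherd, do not lift or tip anything, leave both cases where they stand, the loupe's case open, and everything else on the table undisturbed.

Things in the scene. Friction and masses are not known exactly. Their poses are not given: they have to be found in the camera images.
- case_find: case with the sherd, loose on a 4 mm mat, 0.3 kg: black base, milky hinged lid; 70 (x) x 130 (y) x 50 mm shut. Origin: centre of its underside; x points from front tab to hinge side, y along the hinge, z up. Base walls 25 mm high, 2 mm thick, floor 2 mm; two dividers 19 mm high make 3 compartments in a row along y, the middle one 42 x 66 mm; the chips in the outer two are fixed.
- case_find_lid (a joint): lid angle of that case, rad: 0 shut flat, 1.57 upright, 1.92 leaning back on its stop; starts at 1.45 to 1.9. The lid is a milky tray 70 x 130 mm, 25 mm deep. The hinge is stiff: the lid stays where it is left and hardly falls by itself, so it must be pushed all the way down (under 2 N at the free edge when moved slowly).
- case_find_lid_edge (a point): point on the outside of that lid (its top when shut), mid-length, 6 mm from the free edge: 66 mm from the hinge line along the lid, 25 mm outward. x points from free edge to hinge, y along the hinge, z outward. Lid wide open: it lies behind the case, 80 to 100 mm above the table; push here from behind. Shut: 54 mm above the table.
- find: the large brown pottery sherd lying in the middle compartment of case_find, 54 x 32 mm, 15 mm thick, loose, on the compartment's floor 6 mm above the table. Origin: centre of its underside; its 54 mm length lies along its y axis.
- find_top (a point): the point to point at: middle of the sherd on plan, at the height of its highest part, 15 mm above its underside (8 mm below the rim of the case's base).
- case_loupe: the other open case, of the same make and size, with the loupe in it; a bystander that stays as it is. Origin: centre of its underside; axes as case_find.
- case_loupe_lid (a joint): lid angle of the loupe's case, rad: 0 shut, 1.92 fully open; starts between 1.45 and 1.9 and must stay open.
- loupe: black eye loupe, 32 mm across, 27 mm high, in the middle compartment of case_loupe; a bystander. Origin: centre of its underside.
- brush: flat dusting brush with a wooden handle, 136 x 21 x 11 mm, lying between the two mats; a bystander. Origin: centre of its underside.
- dish: small green round dish, 68 mm across, 14 mm high; a bystander. Origin: centre of its underside.
- yellow: shut yellow case, 68 x 120 x 40 mm, at the back between the open ones; a bystander. Origin: centre of its underside.
- gauge: contour gauge with a yellow body, 125 x 153 x 14 mm, at the back left; a bystander. Origin: centre of its underside.
- case_find_hinge (a point): middle of that case's hinge line, which runs along y, 37 mm behind the case's centre and 25 mm above its underside; axes as the case. The lid turns about it, its free edge going up and over towards the front tab as it shuts.

How it is judged:
On the way, in this order (a step that is already met when the one before it is completed fails the run):
1. with the lid still open, the grasp point is within 18 mm (on plan) of the middle of the sherd and at most 65 mm above its top, the fingers touch nothing, for 2 s without a break (horizontal distance between the grasp point and find_top below 0.018 m and z of the grasp point in the frame of find_top between 0 and 0.065 m and value of joint case_find_lid above 1.2 rad and contact force between the fingers and anything else below 0.2 N), for 2 s.
2. the lid of the sherd's case is shut (value of joint case_find_lid below 0.05 rad), for 0.2 s.
At the end, for the whole second after the job is handed in: The lid of the sherd's case is shut (within 0.05 rad); the case stands flat within 25 mm of its start, the sherd in it, at rest; the loupe's case is open (over 1.3 rad); it and all bystanders are within 15 mm of where they were (value of joint case_find_lid below 0.05 rad and value of joint case_loupe_lid above 1.3 rad and distance of case_find from where it was at the start of the episode below 0.025 m and angle between case_find's own z axis and vertical below 0.05 rad and linear speed of each of case_find, find below 0.02 m/s and horizontal distance between find and case_find below 0.02 m and height (world z) of find below 0.014 m and distance of each of brush, dish, yellow, gauge, case_loupe, loupe from where it was at the start of the episode below 0.015 m); the robot touches nothing.
It fails at once if the robot touches the sherd (contact force between the arm and find above 0.2 N).
It fails at once if the fingers touch the sherd (contact force between the fingers and find above 0.2 N).
It fails at once if the sherd's case is lifted (over 12 mm), tipped (over 0.2 rad) or shoved (over 40 mm) (height (world z) of case_find above 0.016 m or angle between case_find's own z axis and vertical above 0.2 rad or distance of case_find from where it was at the start of the episode above 0.04 m).
It fails at once if the loupe's case is moved over 20 mm or its lid pushed below 1.2 rad (distance of case_loupe from where it was at the start of the episode above 0.02 m or value of joint case_loupe_lid below 1.2 rad).
It fails at once if another thing on the table is moved over 20 mm (distance of any of brush, dish, yellow, gauge, loupe from where it was at the start of the episode above 0.02 m).
It also fails if it takes over 51 s, if anything falls off the work surface, if the arm or the gripper's body presses on something with over 40 N, if the wrist force passes 120 N, or if a joint passes its speed limit or range.

## Working session

There is one attempt and no reset: what is moved stays moved. The work goes in short steps, Python scripts to look and compute and a tool call to move; the robot and the scene stay as the last step left them, time stands still between calls to the robot, and variables do not carry over. Pictures are saved under pics/ and viewed, at most 10 in all, crops included, and the job is handed in when it is done.

Besides the shell and the picture viewer there is one more tool, called after "Call:" by a JSON object that holds its "name" and its "arguments". servo_tool: Moves the arm, as the interface text tells. Its arguments: {"type":"object","properties":{"deltas":{"type":"array","items":{"type":"number"}},"squeeze":{"type":"number"}},"required":["deltas"]}

```bash
mkdir -p pics
cat > h.py <<'E'
import numpy as np, cv2
from plant import status, eyes, ticket
def cam(n,save=None):
    c=eyes.read_camera(n)
    if save: cv2.imwrite('pics/'+save,c['img'][:,:,::-1])
    return c
def ray(c,u,v):
    K=np.array(c['intrinsics'],float);d=np.array(c['distortion'],float)
    p=cv2.undistortPoints(np.array([[[u,v]]],float),K,d)[0,0]
    T=np.array(c['world_to_cam']);R=T[:3,:3];o=-R.T@T[:3,3]
    return o,R.T@np.array([p[0],-p[1],-1])
def onz(c,u,v,z):
    o,d=ray(c,u,v);return o+d*(z-o[2])/d[2]
def tri(c1,p1,c2,p2):
    o1,d1=ray(c1,*p1);o2,d2=ray(c2,*p2)
    s=np.linalg.lstsq(np.c_[d1,-d2],o2-o1,rcond=None)[0]
    a=o1+s[0]*d1;b=o2+s[1]*d2;return (a+b)/2,np.linalg.norm(a-b)
def proj(c,P):
    T=np.array(c['world_to_cam']);q=(T[:3,:3]@np.atleast_2d(P).T).T+T[:3,3];q=q*[1,-1,-1]
    return cv2.projectPoints(q,np.zeros(3),np.zeros(3),np.array(c['intrinsics'],float),np.array(c['distortion'],float))[0][:,0]
E
python3 - <<'E'
from h import *
for n in('top','scene'):
    c=cam(n,n+'0.png');T=c['world_to_cam'];print(n,-T[:3,:3].T@T[:3,3])
s=status.read_state();print(s)
E
```

```text
top [0.3926402  0.01005397 0.94634273]
scene [-0.04540746  0.74818685  0.84815955]
{'clock': 0.1, 'joint_positions': array([-1.42524031e+00,  3.26872797e-01, -1.93484151e-01,  1.05200241e+00,
       -6.21108229e-06,  1.43660492e+00]), 'dq': array([-0.00102075, -0.00160309,  0.00399595,  0.00033665, -0.00084117,
        0.00201364]), 'tau': array([ 4.73805412e-04, -4.44240868e+01,  2.63038105e+01,  7.93426152e-03,
       -1.77609527e-04,  1.54796214e-05]), 'tcp_pos': array([ 0.15180447, -0.5281273 ,  0.25257836]), 'tcp_rot': array([[ 9.61125230e-01,  2.76112728e-01, -2.32851607e-04],
       [ 2.76112751e-01, -9.61124009e-01,  1.54560267e-03],
       [ 2.02961300e-04, -1.54981102e-03, -9.99998778e-01]]), 'force': array([ 0.1728633 ,  0.5122755 , -0.26790254]), 'wrist_torque': array([-0.00591639, -0.02120492,  0.0143765 ]), 'grip_force': 0.0, 'opening': 0.08546440956137054}
```

View pics/top0.png

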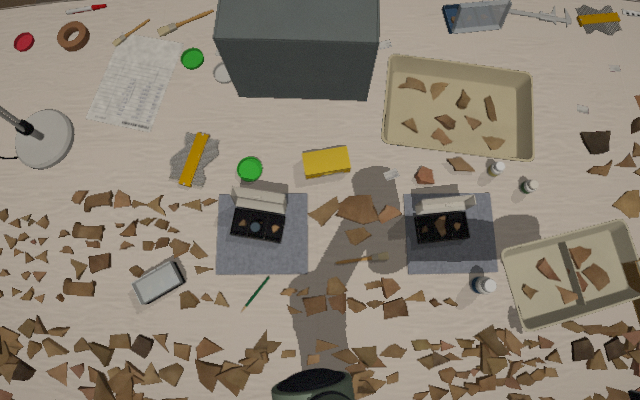

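View pics/scene0.png

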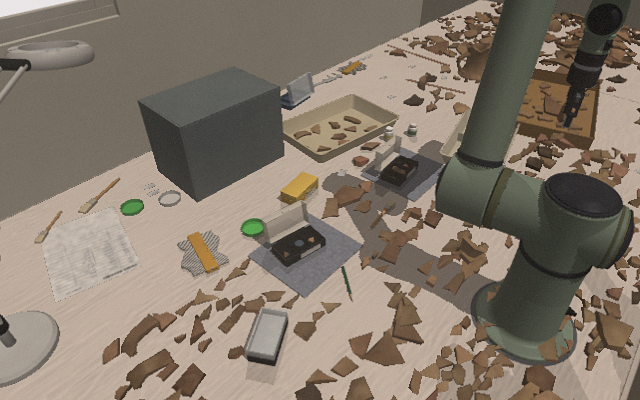

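The sherd's case is the right one: in the top view its base is at about (442,227) on a mat spanning (405–497, 194–273), with the lid leaning back at (445,203). The loupe's case is at (257,225). I'll enlarge both views of the sherd's case.

Run:
```python
from h import *
a=cv2.imread('pics/top0.png')[180:290,390:510];b=cv2.imread('pics/scene0.png')[125:205,350:450]
a=cv2.resize(a,None,fx=5,fy=5,interpolation=2);b=cv2.resize(b,None,fx=2,fy=2)
a=cv2.convertScaleAbs(a,alpha=1.6);cv2.imwrite('pics/a.png',a)
b=cv2.imread('pics/scene0.png')[125:205,350:450];b=cv2.convertScaleAbs(cv2.resize(b,None,fx=6,fy=6,interpolation=2),alpha=1.5);cv2.imwrite('pics/b.png',b)
```

```text
(no output)
```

View pics/a.png

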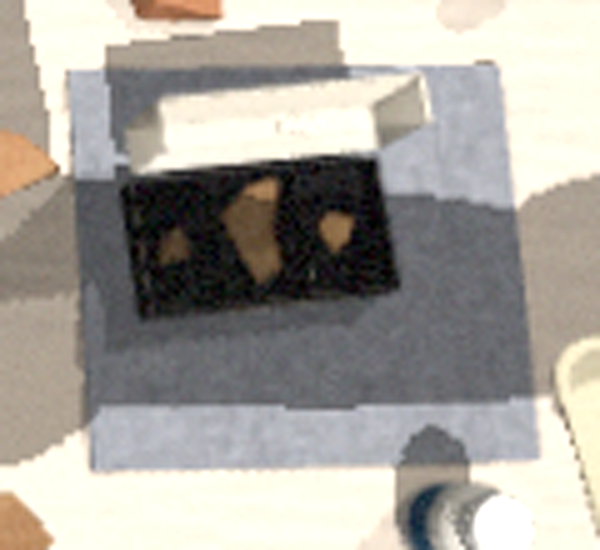

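View pics/b.png

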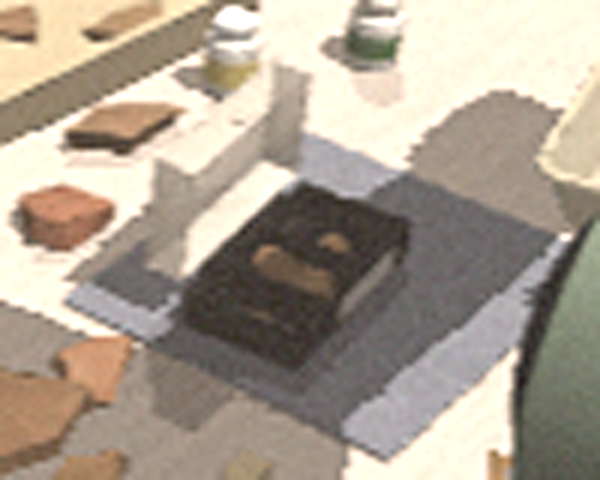

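The crop shows the base rim corners at about (414.4,216.6), (465.6,211.4), (469.6,237.6) and (418.2,243.6), the sherd at (441,226), and the lid's free edge running from (421.5,200) to (473,195).

Run:
```python
from h import *
c=cam('top')
q=lambda x,y:(390+(x-2)/5,180+(y-2)/5)
P=[onz(c,*q(*p),.029) for p in[(122,183),(378,157),(398,288),(141,318)]]
for p in P:print(p.round(4))
P=np.array(P);print('ctr',P.mean(0),'len',np.linalg.norm(P[0]-P[1]),np.linalg.norm(P[2]-P[3]),np.linalg.norm(P[0]-P[3]),np.linalg.norm(P[1]-P[2]))
y=P[0]-P[1]+P[3]-P[2];yaw=np.arctan2(-y[0],y[1]);print('yaw',np.degrees(yaw))
print('sherd',onz(c,*q(254,232),.018))
C=P.mean(0);C[2]=.004;x=np.array([np.cos(yaw),np.sin(yaw),0]);yy=np.array([-x[1],x[0],0]);H=C+.037*x+[0,0,.025]
img=cv2.convertScaleAbs(cv2.resize(cv2.imread('pics/top0.png')[180:290,390:510],None,fx=5,fy=5,interpolation=2),alpha=1.6)
for th in(1.45,1.6,1.75,1.9):
    f=lambda a,b,s:H-a*(np.cos(th)*x)+a*np.sin(th)*np.array([0,0,1])+b*(np.sin(th)*x+np.cos(th)*np.array([0,0,1]))+s*yy
    pts=[f(.072,0,.065),f(.072,0,-.065),f(.072,.025,.065),f(.072,.025,-.065)]
    print(th,((proj(c,pts)-[390,180])*5+2).round(0).tolist(), f(.066,.025,0).round(4))
```

```text
[ 0.5593 -0.2209  0.029 ]
[ 0.5708 -0.3548  0.029 ]
[ 0.5032 -0.3589  0.029 ]
[ 0.4906 -0.2261  0.029 ]
ctr [ 0.53099917 -0.29019256  0.029     ] len 0.134381039781961 0.1333153605914743 0.068911230882354 0.06772309503461282
yaw 5.151390766066193
sherd [ 0.53479186 -0.29045924  0.018     ]
1.45 [[163.0, 168.0], [430.0, 139.0], [156.0, 115.0], [422.0, 87.0]] [ 0.5846 -0.2854  0.0975]
1.6 [[160.0, 145.0], [426.0, 117.0], [151.0, 94.0], [415.0, 67.0]] [ 0.5947 -0.2845  0.0942]
1.75 [[156.0, 123.0], [421.0, 96.0], [145.0, 75.0], [407.0, 49.0]] [ 0.6041 -0.2836  0.0895]
1.9 [[151.0, 103.0], [414.0, 76.0], [139.0, 59.0], [399.0, 33.0]] [ 0.6127 -0.2828  0.0834]
```

Call:
{"name": "servo_tool", "arguments": {"deltas": [0,0,-1,0.02,0.01,0,0,0,0,-2,0.06,0.04,0,0,0,0,-4,0.11,0.07,0,0,0,0,-5,0.16,0.1,0,0,0,0,-6,0.21,0.13,0,0,0,0,-8,0.26,0.16,-0.01,0,0,0,-9,0.31,0.195,-0.03,0,0,0,-10,0.35,0.22,-0.05,0,0,0,-11,0.37,0.235,-0.06,0,0,0,-11,0.375,0.237,-0.065,0], "squeeze": 20}}

```text
clock: 1.4
tcp_pos: [0.5275, -0.2901, 0.1871]
tcp_rot: [[0.996, 0.09, -0.002], [0.09, -0.996, 0.001], [-0.001, -0.001, -1.0]]
force: [-1.1, 0.2, 0.9]
opening: 0.0
grip_force: 0.0
```

Run:
```python
from h import *
c=cam('wrist','w1.png');s=status.read_state();print(s['clock'],s['tcp_pos'],s['opening'],s['force'])
p=s['tcp_pos']
for P in([.531,-.2902,.029],[.5348,-.2905,.021],p+[0,0,-.022]):print(proj(c,P))
```

```text
1.45 [ 0.5272121  -0.29064496  0.18688813] -0.00021100221018786956 [-0.73457693 -0.46104994 -0.28052902]
[[321.56240705 186.6721004 ]]
[[322.23405083 180.87447225]]
[[321.2960616  258.43246595]]
```

View pics/w1.png

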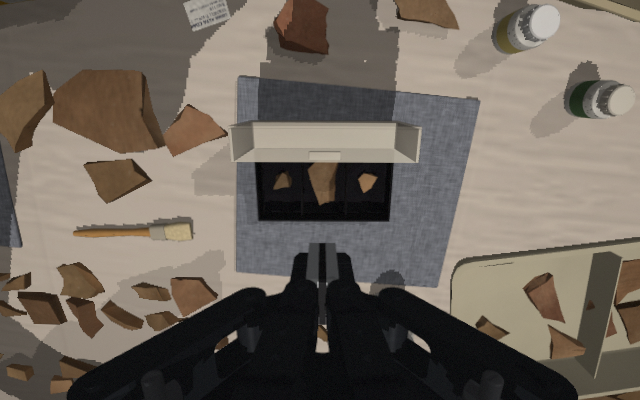

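The wrist view shows the sherd centred near (323,183), close to the predicted (322,181). The lid's free edge has its tab at about (324,155), and the closed fingers are at (322,245).

Run:
```python
from h import *
c=cam('wrist');p=status.read_state()['tcp_pos']
T=c['world_to_cam'];print('cam',-T[:3,:3].T@T[:3,3])
C=np.array([.531,-.2902,.004]);yaw=np.radians(5.15);x=np.array([np.cos(yaw),np.sin(yaw),0]);y=np.array([-x[1],x[0],0]);z=np.array([0,0,1.]);H=C+.037*x+.025*z
for th in(1.45,1.55,1.65,1.75,1.85):
    f=lambda a,b,s:H+a*(-np.cos(th)*x+np.sin(th)*z)+b*(np.sin(th)*x+np.cos(th)*z)+s*y
    print(th,proj(c,[f(.072,0,.065),f(.072,0,-.065),f(.072,.025,.065),f(.072,.025,-.065),f(.002,.025,0)]).round(0).tolist())
print(proj(c,[C-.035*x+.065*y+.025*z,C-.035*x-.065*y+.025*z]))
for t in(.022,.03,.035):print(t,proj(c,[p+[.011,0,-t],p+[-.011,0,-t]]))
```

```text
cam [ 0.60304228 -0.28478655  0.30788139]
1.45 [[228.0, 173.0], [413.0, 173.0], [223.0, 137.0], [418.0, 137.0], [321.0, 120.0]]
1.55 [[227.0, 163.0], [414.0, 163.0], [223.0, 126.0], [418.0, 126.0], [321.0, 119.0]]
1.65 [[226.0, 153.0], [415.0, 152.0], [224.0, 115.0], [418.0, 115.0], [321.0, 119.0]]
1.75 [[225.0, 142.0], [416.0, 142.0], [224.0, 104.0], [417.0, 104.0], [321.0, 119.0]]
1.85 [[225.0, 131.0], [416.0, 131.0], [225.0, 95.0], [416.0, 95.0], [321.0, 120.0]]
[[255.36476064 220.74459251]
 [386.77680563 220.73654143]]
0.022 [[323.54204894 240.82388527]
 [319.8165066  278.03859815]]
0.03 [[323.4762898  234.56946679]
 [319.91964349 270.38549924]]
0.035 [[323.43819205 230.94771406]
 [319.97961114 265.93757862]]
```

Call:
{"name": "servo_tool", "arguments": {"deltas": [0,0,0,0,0,-0.02,0,0,0,0,0,0,-0.05,0,0,0,0,0,0,-0.08,0,0,0,0,0,0,-0.1,0,0,0,0,0.001,-0.001,-0.11,0,0,0,0,0.001,-0.001,-0.116,0,0,0,0,0.001,-0.001,-0.117,0,0,0,0,0.001,-0.001,-0.117,0,0,0,0,0.001,-0.001,-0.117,0,0,0,0,0.001,-0.001,-0.117,0]}}

```text
clock: 2.75
tcp_pos: [0.5281, -0.2927, 0.0716]
tcp_rot: [[0.996, 0.088, 0.0], [0.088, -0.996, -0.0], [0.0, 0.0, -1.0]]
force: [-0.6, 0.3, -0.1]
opening: 0.0002
grip_force: 0.0
```

Run:
```python
from h import *
c=cam('wrist');t=cam('top')
a=c['img'][60:300,140:500][:,:,::-1];b=cv2.resize(t['img'][160:280,370:550][:,:,::-1],None,fx=2,fy=2)
cv2.imwrite('pics/h1.png',np.hstack([a,b]));s=status.read_state();print(s['tcp_pos'],s['force'])
print(proj(c,[.534,-.2915,.021]))
```

```text
[ 0.52802094 -0.29261947  0.07147134] [-0.0124725  -0.1096007  -0.42928672]
[[319.34372197 227.14960694]]
```

View pics/h1.png

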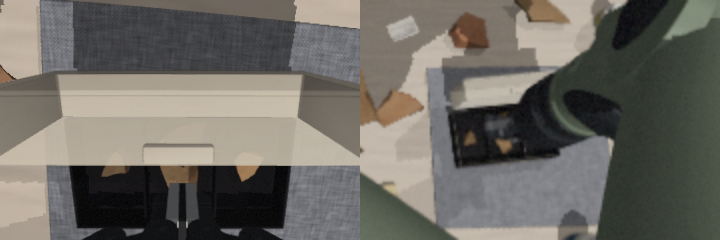

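The fingertips are in line with the sherd inside the compartment, and nothing is touching. I'll lower 5 mm and hold.

Call:
{"name": "servo_tool", "arguments": {"deltas": [0,0,0,0.001,0,-0.005,0,0,0,0,0.001,0,-0.005,0,0,0,0,0.001,0,-0.005,0,0,0,0,0.001,0,-0.005,0,0,0,0,0.001,0,-0.005,0,0,0,0,0.001,0,-0.005,0,0,0,0,0.001,0,-0.005,0,0,0,0,0.001,0,-0.005,0,0,0,0,0.001,0,-0.005,0,0,0,0,0.001,0,-0.005,0]}}

```text
clock: 4.1
tcp_pos: [0.5289, -0.2926, 0.0663]
tcp_rot: [[0.996, 0.088, -0.0], [0.088, -0.996, -0.0], [-0.0, 0.0, -1.0]]
force: [0.4, -0.0, -0.1]
opening: -0.0002
grip_force: 0.0
```

Call:
{"name": "servo_tool", "arguments": {"deltas": [0,0,0,0,0,0,0,0,0,0,0,0,0,0,0,0,0,0,0,0,0,0,0,0,0,0,0,0,0,0,0,0,0,0,0,0,0,0,0,0,0,0,0,0,0,0,0,0,0,0,0,0,0,0,0,0,0,0,0,0,0,0,0,0,0,0,0,0,0,0]}}

```text
clock: 5.35
tcp_pos: [0.5289, -0.2926, 0.0663]
tcp_rot: [[0.996, 0.088, 0.0], [0.088, -0.996, -0.0], [0.0, 0.0, -1.0]]
force: [-0.1, -1.0, -0.7]
opening: 0.0002
grip_force: 0.0
```

Call:
{"name": "servo_tool", "arguments": {"deltas": [0,0,0,0,0,0,0,0,0,0,0,0,0,0,0,0,0,0,0,0,0,0,0,0,0,0,0,0,0,0,0,0,0,0,0,0,0,0,0,0,0.02,0,0,0,0,0,0,0.05,0,0,0,0,0,0,0.08,0,0,0,0,0,0,0.1,0,0,0,0,0,0,0.1,0]}}

```text
clock: 6.6
tcp_pos: [0.53, -0.2934, 0.168]
tcp_rot: [[0.996, 0.088, 0.003], [0.088, -0.996, -0.002], [0.003, 0.002, -1.0]]
force: [-0.1, 0.7, -0.5]
opening: 0.0
grip_force: 0.0
```

Call:
{"name": "servo_tool", "arguments": {"deltas": [0,0,0,0.02,0.002,0,0,0,0,0,0.05,0.004,0,0,0,0,0,0.08,0.007,0,0,0,0,0,0.099,0.009,0,0,0,0,0,0.099,0.009,0,0,0,0,0,0.099,0.009,-0.015,0,0,0,0,0.099,0.009,-0.035,0,0,0,0,0.099,0.009,-0.05,0,0,0,0,0.097,0.009,-0.053,0,0,0,0,0.094,0.009,-0.053,0]}}

```text
clock: 7.85
tcp_pos: [0.6225, -0.2837, 0.1132]
tcp_rot: [[0.996, 0.087, -0.0], [0.087, -0.996, 0.0], [-0.0, -0.0, -1.0]]
force: [-0.4, -0.5, 0.1]
opening: -0.0001
grip_force: 0.0
```

Run:
```python
from h import *
c=cam('wrist','w2.png');s=status.read_state();print(s['clock'],s['tcp_pos'],s['force'])
```

```text
7.9 [ 0.62247874 -0.28387892  0.11371582] [-0.1999242   0.08549647  0.3519339 ]
```

View pics/w2.png

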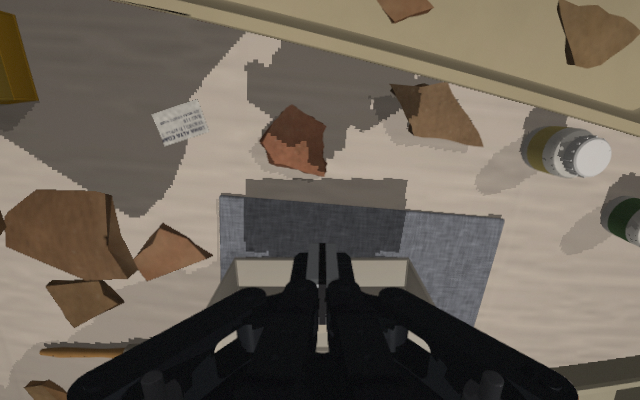

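The wrist view shows the fingers behind the lid and centred on it: the lid spans columns 235–408 and the fingers are at 322. Starting a slow push.

Call:
{"name": "servo_tool", "arguments": {"deltas": [0,0,0,-0.008,-0.001,0,0,0,0,0,-0.014,-0.001,0,0,0,0,0,-0.018,-0.002,0,0,0,0,0,-0.0205,-0.002,0.0007,0,0,0,0,-0.023,-0.002,0.0014,0,0,0,0,-0.0255,-0.0025,0.002,0,0,0,0,-0.028,-0.0025,0.0026,0,0,0,0,-0.0305,-0.003,0.0033,0,0,0,0,-0.033,-0.003,0.0037,0,0,0,0,-0.036,-0.003,0.004,0]}}

```text
clock: 9.15
tcp_pos: [0.5868, -0.2867, 0.1173]
tcp_rot: [[0.996, 0.088, 0.0], [0.088, -0.996, -0.0], [0.0, 0.0, -1.0]]
force: [0.3, 0.1, 0.1]
opening: -0.0
grip_force: 0.2
```

Run:
```python
from h import *
c=cam('wrist');t=cam('scene')
a=c['img'][180:400,140:500][:,:,::-1];b=cv2.resize(t['img'][110:220,330:490][:,:,::-1],None,fx=2,fy=2)
cv2.imwrite('pics/p1.png',np.hstack([a,b]));s=status.read_state();print(s['tcp_pos'],s['force'])
```

```text
[ 0.58647755 -0.28659141  0.11726568] [-0.64566363 -0.19049427 -0.54970109]
```

View pics/p1.png

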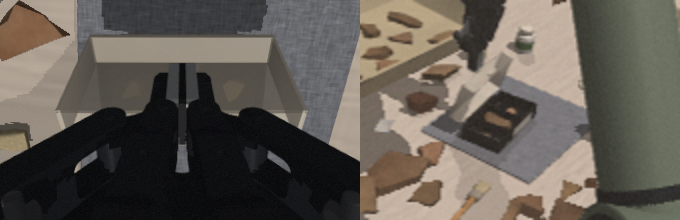

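The lid is swinging forward on the fingers and the case has stayed put. Continuing along the arc.

Call:
{"name": "servo_tool", "arguments": {"deltas": [0,0,0,-0.0034,0,0.0004,0,0,0,0,-0.0067,-0.0005,0.0006,0,0,0,0,-0.01,-0.001,0.0005,0,0,0,0,-0.0134,-0.001,0.0002,0,0,0,0,-0.0167,-0.0015,-0.0001,0,0,0,0,-0.02,-0.002,-0.0006,0,0,0,0,-0.0233,-0.002,-0.0013,0,0,0,0,-0.0265,-0.0025,-0.0022,0,0,0,0,-0.0297,-0.0025,-0.0032,0,0,0,0,-0.0328,-0.003,-0.0044,0]}}

```text
clock: 10.5
tcp_pos: [0.5539, -0.2896, 0.1128]
tcp_rot: [[0.996, 0.088, -0.0], [0.088, -0.996, 0.0], [-0.0, -0.0, -1.0]]
force: [0.6, 0.2, 0.4]
opening: 0.0
grip_force: 0.2
```

Call:
{"name": "servo_tool", "arguments": {"deltas": [0,0,0,-0.0025,0,-0.0011,0,0,0,0,-0.0049,-0.0005,-0.0022,0,0,0,0,-0.0073,-0.0005,-0.0035,0,0,0,0,-0.0096,-0.001,-0.0049,0,0,0,0,-0.0118,-0.001,-0.0063,0,0,0,0,-0.014,-0.001,-0.0079,0,0,0,0,-0.0161,-0.0015,-0.0095,0,0,0,0,-0.0182,-0.0015,-0.0112,0,0,0,0,-0.0202,-0.002,-0.013,0,0,0,0,-0.0221,-0.002,-0.0148,0]}}

```text
clock: 11.75
tcp_pos: [0.5318, -0.2917, 0.0979]
tcp_rot: [[0.996, 0.088, -0.0], [0.088, -0.996, -0.0], [-0.0, 0.0, -1.0]]
force: [-0.1, -0.3, 0.5]
opening: -0.0002
grip_force: 0.2
```

Run:
```python
from h import *
c=cam('wrist');t=cam('scene')
a=c['img'][180:400,140:500][:,:,::-1];b=cv2.resize(t['img'][110:220,330:490][:,:,::-1],None,fx=2,fy=2)
cv2.imwrite('pics/p2.png',np.hstack([a,b]));s=status.read_state();print(s['tcp_pos'],s['force'])
```

```text
[ 0.5316122  -0.29153341  0.09777021] [-0.19391877  0.8014101   0.13239295]
```

View pics/p2.png

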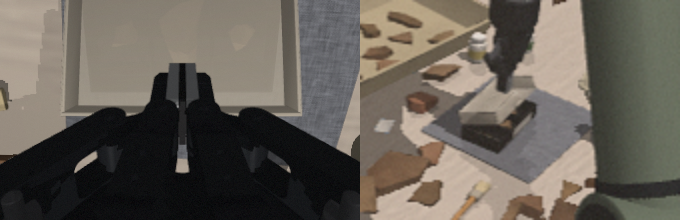

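The lid is now about 0.4 rad from shut and following the fingers. Finishing the arc, then pressing in small steps.

Call:
{"name": "servo_tool", "arguments": {"deltas": [0,0,0,-0.0018,0,-0.002,0,0,0,0,-0.0036,0,-0.004,0,0,0,0,-0.0052,-0.0005,-0.006,0,0,0,0,-0.0068,-0.0005,-0.0082,0,0,0,0,-0.0084,-0.001,-0.0103,0,0,0,0,-0.0098,-0.001,-0.0126,0,0,0,0,-0.0112,-0.001,-0.0149,0,0,0,0,-0.0124,-0.001,-0.0172,0,0,0,0,-0.0136,-0.001,-0.0196,0,0,0,0,-0.0146,-0.0015,-0.022,0]}}

```text
clock: 13.1
tcp_pos: [0.5174, -0.293, 0.076]
tcp_rot: [[0.996, 0.088, 0.0], [0.088, -0.996, 0.0], [0.0, -0.0, -1.0]]
force: [-1.1, 1.3, 8.8]
opening: -0.0001
grip_force: 4.9
```

Call:
{"name": "servo_tool", "arguments": {"deltas": [0,0,0,0,0,-0.0005,0,0,0,0,0,0,-0.001,0,0,0,0,0,0,-0.001,0,0,0,0,0,0,-0.001,0]}}

```text
clock: 13.6
tcp_pos: [0.5174, -0.293, 0.076]
tcp_rot: [[0.996, 0.088, 0.0], [0.088, -0.996, -0.0], [0.0, 0.0, -1.0]]
force: [-1.8, 1.0, 8.8]
opening: 0.0001
grip_force: 4.1
```

It is against a firm stop with the fingertips at z = 0.054, exactly the shut height, and 9 N of force. Lifting clear and checking.

Call:
{"name": "servo_tool", "arguments": {"deltas": [0,0,0,0,0,0.005,0,0,0,0,0,0,0.02,0,0,0,0,0,0,0.05,0,0,0,0,0,0,0.09,0,0,0,0,0,0,0.13,0,0,0,0,-0.03,0,0.15,0,0,0,0,-0.07,0,0.15,0,0,0,0,-0.1,0,0.15,0,0,0,0,-0.1,0,0.15,0,0,0,0,-0.1,0,0.15,0]}}

```text
clock: 14.85
tcp_pos: [0.4181, -0.2936, 0.2259]
tcp_rot: [[0.996, 0.088, 0.001], [0.088, -0.996, -0.001], [0.001, 0.001, -1.0]]
force: [0.2, -1.0, 0.4]
opening: 0.0
grip_force: 0.0
```

Run:
```python
from h import *
c=cam('wrist');t=cam('scene')
a=c['img'][:300,140:500][:,:,::-1];b=cv2.resize(t['img'][100:250,230:450][:,:,::-1],(440,300))
cv2.imwrite('pics/e1.png',np.hstack([a,b]));s=status.read_state();print(s['clock'],s['tcp_pos'],s['force'])
C=np.array([.531,-.292,.054]);yaw=np.radians(5.1);x=np.array([np.cos(yaw),np.sin(yaw),0]);y=np.array([-x[1],x[0],0])
print(proj(c,[C-.035*x+.065*y,C-.035*x-.065*y,C+.035*x+.065*y,C+.035*x-.065*y])-[140,0])
```

```text
14.95 [ 0.41835745 -0.29340061  0.22537867] [-0.2108526   0.43144649 -0.05062574]
[[119.77152837 106.43714345]
 [259.41137789 106.31031937]
 [115.38451819  23.09676721]
 [264.59394387  23.11097203]]
```

View pics/e1.png

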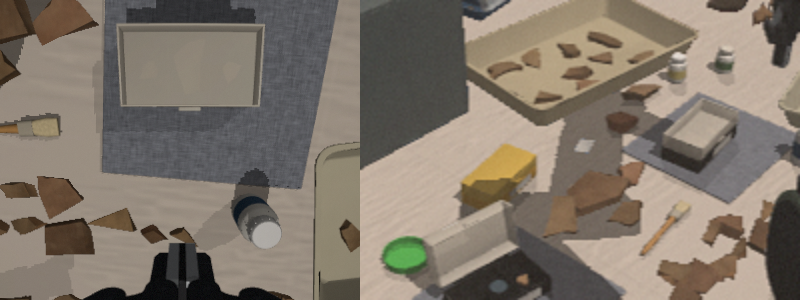

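The lid is shut. Its corners are at about (120,106), (260,106), (117,24) and (263,24), which match the predicted shut pose within 2 px. The loupe's case is still open and the arm is clear of everything.

```bash
python3 -c "
from plant import ticket
print(ticket.hand_in())"
```

```text
the job is handed in; nothing more can be done
None
```

I pointed at the sherd for over two seconds, then pushed its case's lid fully shut; a camera check showed it shut and the loupe's case still open, and the job is handed in (no verdict came back).

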